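Clear the scrap control unit off the inspection stand

ROBOT

A 6-joint arm with a two-finger parallel gripper is mounted at the origin on the work surface. World frame = base frame: x ahead of the robot, y to its left, z up, the work surface at z = 0. Lengths are in m, angles in rad, forces in N, time in s.
With the tool pointing down it reaches from about 0.275 to 0.725 m from the base axis. Payload 5.6 kg.
Tool frame: the origin (TCP) lies midway between the tips of the shut fingers; the grasp point (between the pads) lies 19 mm behind it; z points along the fingers, y is the direction in which the jaws open and shut (so a half turn about z gives the same grasp; the last joint's range is limited). The gripper opens to 85 mm and grips with 20 to 120 N. Pads are 22 mm wide; open, the fingers measure 114 mm over their backs; the gripper's body (76 mm by 85 mm) begins 54 mm behind the grasp point. The pads swing forward as they close: fully open they stand 13 mm farther back than shut.
Start: joints at [-0.901, 0.255, 0.108, 0, -1.424, -0.285], TCP at [0.206, -0.51, 0.231] pointing down, gripper open.
Joint ranges: [-2.95, 2.95], [-1.21, 1.97], [-1.09, 1.5], [-2.87, 1.71], [-2.94, -0.07], [-3.05, 3.05]. Speed limits (rad/s): [2.57, 2.57, 3.14, 3.14, 3.14, 3.14].

INTERFACE

Orientations are given as a rotation vector (axis times angle).
In Python, from rig import get_state, camera, camera_params, close_job gives the robot as it stands.
- The arm moves only by the shell command python3 -m creep 'ROWS' [FORCE]. ROWS is JSON, a list that holds one entry, the list of rows, each a list of 7 numbers: the shift along the tool's x, y, z in m, then the turn, a rotation vector about the tool's x, y, z in degrees, then the opening, from 0 (shut) to 1 (fully open). In form: [[[dx, dy, dz, wx, wy, wz, hand], ...]]. A call has exactly 10 rows; each row shifts and turns the pose as measured when the row begins, along the tool's axes as they then stand; what a row does not reach is not made up. A row lasts 1/10 s, in which the tool goes at most 50 mm and 8.59 degrees, less where a joint would pass 70% of its speed; a pose out of reach is approached as far as the arm can. A call is refused whole if a number of a shift passes 0.05 or a number of a turn 8.59, either way. A call with a gripper value outside its range is refused whole. The fingers move at their own pace and stop on an object; FORCE is the grip in N (left out, the last holds). Time passes only in rows, so rows that do not move let the fingers close, or fill a call up. It gives the time, the measured TCP pose, the force and the opening at its end, in the units of the state.
- get_state(): the state, without advancing time (a new reading comes with each control period).
- camera(name): name is "scene" or "side" or "wrist"; returns the picture (420x560x3 uint8, red, green, blue); there is no depth.
- camera_params(name): a dict with "mtx" (3x3 intrinsics, pixels), "cam_to_world" (4x4, takes a point from camera to world coordinates). Camera axes: x right, y up, looking along -z (the intrinsics and any distortion apply to the point x, -y, -z); pixel columns grow to the right and rows downward; lengths in m; the calibration is good to about 2 mm. A picture is of the moment at which its call begins: read the wrist's pose just before it. camera_params takes no time and is no camera call; for the wrist camera it gives the pose at the moment of the call.
- close_job(): hands the job in, once; it reports no verdict.
The state is a dict: "time_s": time; "joints": joint angles; "joint_vel": joint speeds; "joint_efforts": joint torques, N m; "ee_pos": TCP position; "tool_rot": TCP orientation; "force": force on the tool from outside, world axes, zero at the start; "wrist_torque": the same for the moment, N m; "opening": opening from 0.0 (shut) to 1.0 (fully open).
Only numpy, scipy, OpenCV 4.12 (cv2) and the standard library are available. Lean on these libraries where they do the work, as an engineer would, in place of code of your own. Each camera call takes 0.05 s, during which the arm holds its last target. There are 200 camera calls.

TASK

Of the two control units on the inspection stand, the one whose tall black connector block is missing is scrap. Swing the bar at the end of the stand wide open, push the scrap unit along its lane and off the end into the wire basket without lifting it, then swing the bar fully closed again. Leave the good unit, the basket and the other things on the bench where they are.

Things in the scene. Friction and masses are not known exactly. Their poses are not given: they have to be found in the camera images.
- stand: Fixed stand: black deck 220 (x) by 190 mm (y), top 70 mm above the bench. Origin at the bench under the deck's centre, z up; +x points along the lanes to the exit edge (x = +110 mm), facing the basket. Aluminium rails along x (6 mm thick, 12 mm high, at y = -92, 0, +92 mm) make two lanes 86 mm wide, centred at y = -46 and +46 mm; the back is open.
- gate (a joint): Angle of the aluminium swing bar, rad: 0 = closed, across the exit; grows as it swings outward over the basket (clockwise seen from above) to its stop at 1.7; at 1.57 it points along the stand's +x. It stays where it is left. Bar 205 mm long from the hinge, 10 mm thick, 76 to 92 mm above the bench.
- gate_hinge (a point): Point on the bar's vertical hinge axis, at stand x = +118 mm, y = -105 mm, 84 mm above the bench.
- gate_knob (a point): Grip point of the bar's black upright knob (16 mm diameter, from 92 to 130 mm above the bench), 140 mm from the hinge axis; the point is on the knob's axis, 115 mm above the bench.
- scrap: The scrap control unit: aluminium housing 85 (x) by 66 (y) by 22 mm with a flat green circuit board on top, no connector block, only two rows of bare pins. Lies in one of the two lanes, long side roughly along it. Origin at the centre of its underside, z up.
- scrap_center (a point): Centre of the scrap unit's housing, 11 mm above its underside.
- good: The good control unit: same housing and board, with a black connector block (26 by 56 mm, rising to 42 mm above the underside) at its -x end. Lies in the other lane. Origin at the centre of its underside, z up.
- basket: Loose steel wire basket 200 (x) by 240 (y) by 55 mm high, walls and floor 4 mm, open top; stands on the bench close to the stand's exit. Origin at the centre of its underside; its axes are roughly those of the stand.
- jar: Bystander: small closed jar, 44 mm diameter, 50 mm high, origin at the centre of its underside.
- spool: Bystander: upright metal spool, 54 mm diameter, 40 mm high, origin at the centre of its underside.
- driver: Bystander: screwdriver lying on the bench, about 200 mm long, along its x axis.
- meter: Bystander: black multimeter lying flat, 75 (x) by 150 (y) by 34 mm, knob on top to 43 mm; origin at the centre of its underside.
Not all that is in view belongs to the job. Leave any purple or red look-alike of the scrap alone.

How it is judged:
By the outcome, as a careful person would: the job done as asked, in the order asked, and still so for the second after the job is handed in, with the robot touching nothing.
It also fails if it takes over 64 s, if anything falls off the work surface, if the arm or the gripper's body presses on something with over 40 N, if the wrist force passes 120 N, or if a joint passes its speed limit or range.

## Working session

There is one attempt and no reset: what is moved stays moved. The work goes in short steps, Python scripts to look and compute and a shell command to move; the robot and the scene stay as the last step left them, time stands still between calls to the robot, and variables do not carry over. Pictures are saved under pics/ and viewed, about 8 in all and at most 12, crops included, and the job is handed in when it is done.

```bash
mkdir -p pics; cat > h.py <<'E'
import numpy as np, cv2
from rig import *
def ray(name,uv,P=None):
    P=P or camera_params(name); K=np.array(P["mtx"]);T=np.array(P["cam_to_world"])
    d=np.linalg.inv(K)@[uv[0],uv[1],1.]; d=T[:3,:3]@(d*[1,-1,-1]); return T[:3,3],d
def on(name,uv,z):
    o,d=ray(name,uv); return o+d*(z-o[2])/d[2]
def proj(name,X):
    P=camera_params(name);K=np.array(P["mtx"]);T=np.array(P["cam_to_world"])
    c=T[:3,:3].T@(np.array(X)-T[:3,3])*[1,-1,-1]; p=K@c; return p[:2]/p[2]
E
python3 - <<'E'
from h import *
print(get_state())
print({k:(np.array(v).round(3).tolist() if not isinstance(v,str) else v) for k,v in camera_params("scene").items()})
for n in("scene","side"):
    cv2.imwrite(f"pics/{n}0.png",cv2.resize(camera(n)[:,:,::-1],(800,600),interpolation=cv2.INTER_CUBIC))
E
```

```text
{'time_s': 0.0, 'joints': array([-9.01416941e-01,  2.55746753e-01,  1.07015648e-01, -5.02140295e-04,
       -1.42389228e+00, -2.84609768e-01]), 'joint_vel': array([-0.00091357,  0.00014748, -0.00016658, -0.00087788, -0.0012244 ,
        0.00098048]), 'joint_efforts': array([-8.98218605e-04, -3.86625981e+01,  2.37939459e+01,  5.36507919e+00,
       -6.10768198e-03, -1.06897795e-05]), 'ee_pos': array([ 0.20632486, -0.50930184,  0.23039614]), 'tool_rot': array([ 6.00483006e-01, -3.08326419e+00, -2.90740444e-03]), 'force': array([0.57314721, 0.02511159, 0.58761416]), 'wrist_torque': array([ 0.03228199, -0.03380263,  0.03978697]), 'opening': 0.9983285107292119}
{'mtx': [[391.658, 0.0, 274.946], [0.0, 391.658, 208.333], [0.0, 0.0, 1.0]], 'cam_to_world': [[0.586, -0.582, 0.564, 1.233], [0.81, 0.435, -0.393, -0.461], [-0.016, 0.687, 0.726, 0.928], [0.0, 0.0, 0.0, 1.0]]}
```

View pics/scene0.png

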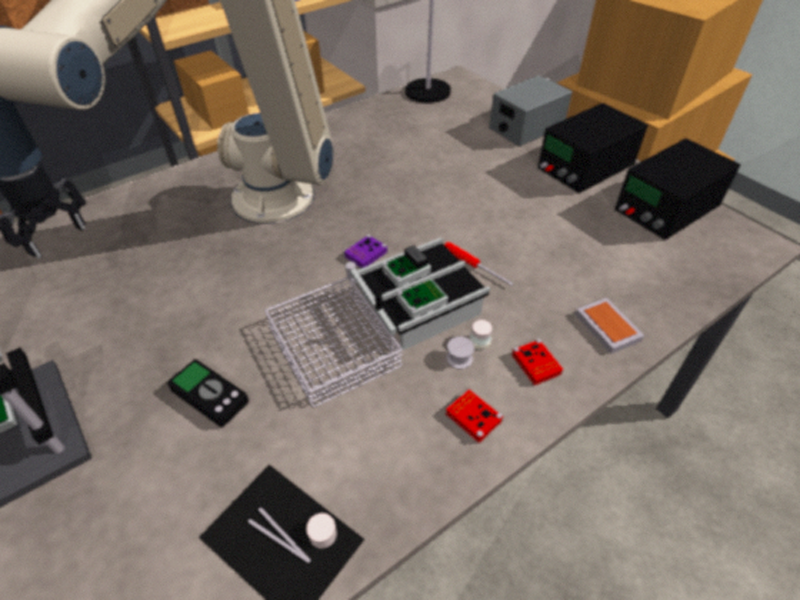

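View pics/side0.png

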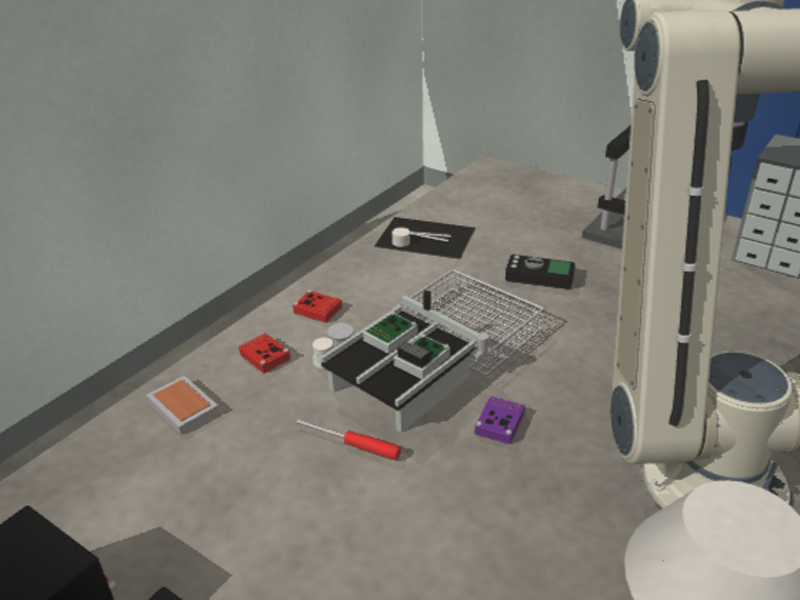

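Scene view: two units on the stand. In 800-px coordinates, the one at scene (407,265)/side (422,350) has the black block, so it is good. The one at scene (422,295)/side (390,328) shows bare board, so it is scrap. The purple unit (365,250) and red units (537,360), (473,415) are decoys. I'll take rough positions and an enlarged crop to confirm.

```bash
python3 - <<'E'
from h import *
s=0.7
for n,l in {"side":[("knobtop",(427,292),.13),("hinge",(482,336),.1),("barend",(405,300),.092),("scrap",(390,328),.092),("good",(425,352),.095)],
 "scene":[("scrap",(422,295),.092),("good",(405,265),.092),("basketL",(268,316),.055),("basketB",(313,400),.055),("basketR",(400,350),.055),("spool",(460,345),.04),("jar",(482,326),.05),("meter",(208,392),.034)]}.items():
    for k,p,z in l: print(n,k,on(n,(p[0]*s,p[1]*s),z).round(3))
a=camera("scene")[150:270,170:360,::-1]; b=camera("side")[180:300,210:400,::-1]
cv2.imwrite("pics/c1.png",cv2.resize(np.vstack([a,b]),None,fx=2.5,fy=2.5,interpolation=cv2.INTER_CUBIC) if 0 else cv2.resize(np.hstack([a,b]),(800,253*1),interpolation=cv2.INTER_CUBIC) if 0 else cv2.resize(np.vstack([a,b]),(475,600),interpolation=cv2.INTER_CUBIC))
E
```

```text
side knobtop [ 0.587 -0.047  0.13 ]
side hinge [ 0.446 -0.017  0.1  ]
side barend [ 0.64  -0.047  0.092]
side scrap [0.609 0.047 0.092]
side good [0.51  0.075 0.095]
scene scrap [0.614 0.045 0.092]
scene good [0.521 0.071 0.092]
scene basketL [ 0.442 -0.228  0.055]
scene basketB [ 0.677 -0.257  0.055]
scene basketR [ 0.679 -0.06   0.055]
scene spool [0.732 0.052 0.04 ]
scene jar [0.726 0.115 0.05 ]
scene meter [ 0.529 -0.405  0.034]
```

View pics/c1.png

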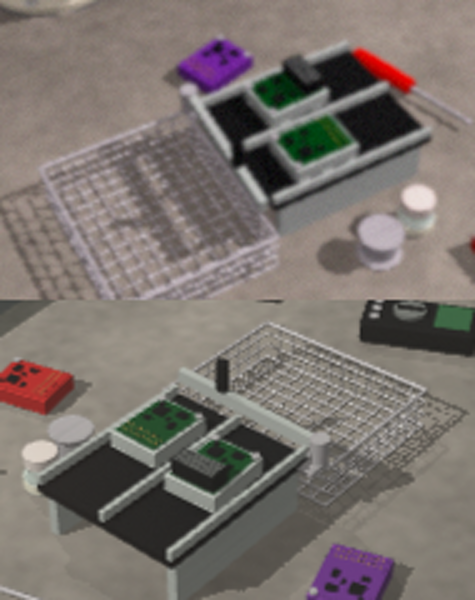

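Confirmed: the scrap is in the lane farther from the robot (side crop, lower half, (160,425): bare pins). The good unit with the black block is in the nearer lane. The bar is closed, with its knob at (222,375) and hinge at (317,445). Next I'll move above the stand for a wrist look.

```bash
cat >> h.py <<'E'
from scipy.spatial.transform import Rotation as R
def go(pos,xyaw):
    "total shift in present tool axes and yaw turn (deg about tool z) to reach pos, tool down, tool x at xyaw deg"
    s=get_state(); r=R.from_rotvec(s["tool_rot"]); c,n=np.cos(np.radians(xyaw)),np.sin(np.radians(xyaw))
    t=R.from_matrix(np.array([[c,n,0],[n,-c,0],[0,0,-1]]))
    print("t",round(s["time_s"],2),"ee",s["ee_pos"].round(4),"xyaw",np.degrees(np.arctan2(*r.as_matrix()[[1,0],0])).round(1),"j6",s["joints"][5].round(2),"F",s["force"].round(1))
    print("shift mm",(r.inv().apply(np.array(pos)-s["ee_pos"])*1e3).round(1),"turn deg",(r.inv()*t).as_rotvec(degrees=True).round(1))
E
python3 -c "
from h import *
go([.55,-.02,.35],-9)"
```

```text
t 0.2 ee [ 0.2064 -0.5095  0.2308] xyaw -158.0 j6 -0.28 F [ 0.1 -0.7  0.4]
shift mm [-502.2  324.9 -118.9] turn deg [ 0.00e+00  1.00e-01 -1.49e+02]
```

```bash
python3 -m creep '[[[-0.036,0.023,-0.012,0,0,0,1],[-0.036,0.023,-0.012,0,0,0,1],[-0.036,0.023,-0.012,0,0,0,1],[-0.036,0.023,-0.012,0,0,0,1],[-0.036,0.023,-0.012,0,0,0,1],[-0.036,0.023,-0.012,0,0,0,1],[-0.036,0.023,-0.012,0,0,0,1],[-0.036,0.023,-0.012,0,0,0,1],[-0.036,0.023,-0.012,0,0,0,1],[-0.036,0.023,-0.012,0,0,0,1]]]' 40
python3 -m creep '[[[-0.036,0.023,0,0,0,0,1],[-0.036,0.023,0,0,0,0,1],[-0.036,0.023,0,0,0,0,1],[-0.036,0.023,0,0,0,0,1],[0,0,0,0,0,-8.5,1],[0,0,0,0,0,-8.5,1],[0,0,0,0,0,-8.5,1],[0,0,0,0,0,-8.5,1],[0,0,0,0,0,-8.5,1],[0,0,0,0,0,-8.5,1]]]'
python3 -m creep '[[[0,0,0,0,0,-8.5,0.5],[0,0,0,0,0,-8.5,0.5],[0,0,0,0,0,-8.5,0.5],[0,0,0,0,0,-8.5,0.5],[0,0,0,0,0,-8.5,0.5],[0,0,0,0,0,-8.5,0.5],[0,0,0,0,0,-8.5,0.5],[0,0,0,0,0,-8.5,0.5],[0,0,0,0,0,-8.5,0.5],[0,0,0,0,0,-8.5,0.5]]]'
python3 - <<'E'
from h import *
go([.55,-.02,.35],-9)
P=camera_params("wrist"); print(np.array(P["cam_to_world"]).round(3))
im=camera("wrist"); np.save("w1.npy",im); cv2.imwrite("pics/w1.png",cv2.resize(im[:,:,::-1],(800,600),interpolation=cv2.INTER_CUBIC))
import pickle; pickle.dump(P,open("w1.pkl","wb"))
E
```

```text
time_s: 1.2
ee_pos: [0.4591, -0.1511, 0.3517]
tool_rot: [0.585, -3.082, -0.014]
force: [1.6, -0.8, -0.7]
opening: 1.001
time_s: 2.2
ee_pos: [0.5653, 0.0011, 0.349]
tool_rot: [1.875, -2.515, -0.02]
force: [0.8, -0.5, -0.5]
opening: 0.998
time_s: 3.2
ee_pos: [0.5645, 0.0016, 0.3458]
tool_rot: [-3.086, 0.563, 0.029]
force: [0.5, -0.1, 0.2]
opening: 0.5
t 3.2 ee [0.5645 0.0016 0.3458] xyaw -20.7 j6 0.94 F [ 0.5 -0.1  0.2]
shift mm [-6.  25.3 -4.1] turn deg [ -0.2   1.1 -11.7]
[[-0.354  0.896  0.27   0.632]
 [-0.935 -0.338 -0.103 -0.023]
 [-0.001 -0.289  0.957  0.487]
 [ 0.     0.     0.     1.   ]]
```

View pics/w1.png

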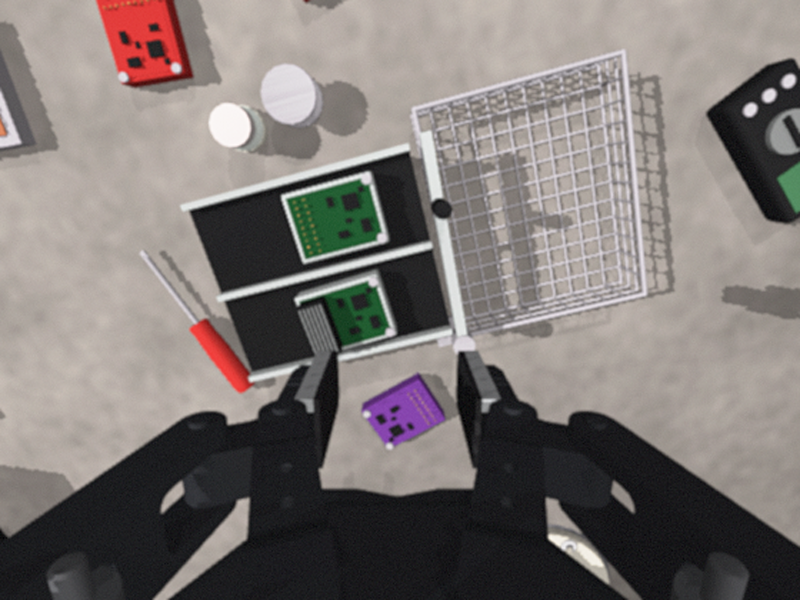

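The view shows rail ends at (184,207)-(409,150), (220,298)-(431,246) and (250,380)-(451,334). The knob is at (441,208), the hinge cap at (464,342), and the scrap corners are (284,192), (372,174), (387,240), (304,263). Scrap has bare pins and the good unit has its connector, as expected.

```bash
python3 - <<'E'
from h import *
import pickle; P=pickle.load(open("w1.pkl","rb"))
def W(u,v,z):
    o,d=ray("wrist",(u*.7,v*.7),P); return o+d*(z-o[2])/d[2]
A=[W(*p,.082) for p in[(184,207),(409,150),(220,298),(431,246),(250,380),(451,334)]]
B=[(-110,92),(110,92),(-110,0),(110,0),(-110,-92),(110,-92)]
B=np.array(B)/1e3; A=np.array(A)[:,:2]
a=A-A.mean(0); b=B-B.mean(0); U,S,V=np.linalg.svd(b.T@a); r=(U@V).T; t=A.mean(0)-r@B.mean(0)
print("yaw",np.degrees(np.arctan2(r[1,0],r[0,0])),"origin",t,"scale",S.sum()/(b**2).sum(),"res mm",((B@r.T+t-A)*1e3).round(1).tolist())
np.savez("stand.npz",r=r,t=t)
f=lambda p:((p[:2]-t)@r*1e3).round(1)
for n,p in dict(knob=(441,208,.13),hinge=(464,342,.1),barend=(428,134,.092),s1=(284,192,.092),s2=(372,174,.092),s3=(387,240,.092),s4=(304,263,.092)).items(): q=W(*p); print(n,q.round(4),f(q))
for n,p in dict(knob=(118,35),hinge=(118,-105)).items(): print("expected",n,r@np.array(p)/1e3+t)
for n,p in dict(b1=(412,108,.055),b2=(625,52,.055),b3=(648,295,.055)).items(): q=W(*p); print(n,f(q))
E
```

```text
yaw -96.87630011648487 origin [0.56562922 0.07964525] scale 0.9899571098459411 res mm [[-0.3, 1.6], [0.6, -2.1], [-0.1, 2.6], [-1.3, -1.5], [0.9, 1.0], [0.2, -1.5]]
knob [ 0.5899 -0.0457  0.13  ] [121.5  39.2]
hinge [ 0.456  -0.0266  0.1   ] [118.6 -96.1]
barend [ 0.6494 -0.0581  0.092 ] [126.7  99.7]
s1 [0.6492 0.0801 0.092 ] [-10.5  82.9]
s2 [ 6.356e-01 -1.000e-04  9.200e-02] [70.8 79. ]
s3 [0.5756 0.0087 0.092 ] [69.3 18.4]
s4 [0.583  0.0903 0.092 ] [-12.6  16. ]
expected knob [ 0.58624977 -0.04169639]
expected hinge [ 0.4472568  -0.02493473]
b1 [120.2 127.6]
b2 [318.1 126.9]
b3 [ 321.4 -110.1]
```

Geometry agrees with the spec: scale 0.99, knob within 5 mm, basket 198 mm long. Now straddling the knob with a loose cage.

```bash
python3 -c "
from h import *
go([.588,-.043,.25],-7)"

```

```text
t 3.25 ee [0.5645 0.0017 0.3458] xyaw -20.2 j6 0.94 F [-1.2  0.2  0.2]
shift mm [39.3 33.9 95. ] turn deg [ -0.2   1.1 -13.2]
```

```bash
python3 -m creep '[[[0.01,0.009,0,0,0.3,0,0.38],[0.01,0.009,0,0,0.3,0,0.38],[0.01,0.009,0,0,0.3,0,0.38],[0.01,0.009,0,0,0.2,0,0.38],[0,0,0.03,0,0,-4.5,0.38],[0,0,0.03,0,0,-4.5,0.38],[0,0,0.03,0,0,-4.5,0.38],[0,0,0.02,0,0,0,0.38],[0,0,0,0,0,0,0.38],[0,0,0,0,0,0,0.38]]]'
python3 - <<'E'
from h import *
go([.588,-.043,.102],-7)
im=camera("wrist"); cv2.imwrite("pics/w2.png",im[:,:,::-1])
E
```

```text
time_s: 4.25
ee_pos: [0.5932, -0.0538, 0.2314]
tool_rot: [3.135, -0.196, 0.004]
force: [0.5, 0.1, 0.6]
opening: 0.375
t 4.25 ee [ 0.5932 -0.0538  0.2314] xyaw -7.2 j6 1.27 F [0.5 0.1 0.6]
shift mm [ -6.9 -10.1 129.4] turn deg [ 0.  -0.2 -0.2]
```

View pics/w2.png

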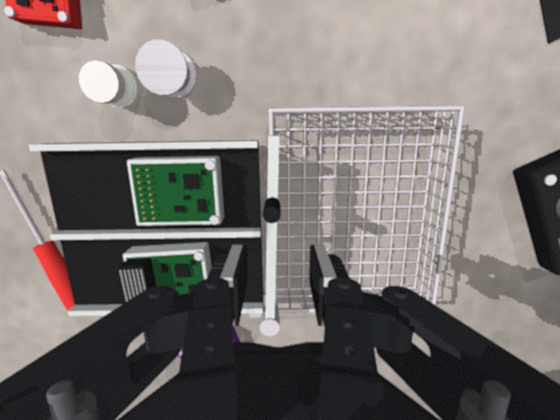

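The knob is at (272,209), with the rails level in the picture, so the tool's yaw matches the stand. Checking the knob position once more from here.

```bash
python3 -c "
from h import *
print(on('wrist',(272,204),.13).round(4), on('wrist',(271,327),.1).round(4))
go([.588,-.045,.102],-7)"

```

```text
[ 0.598  -0.0484  0.13  ] [ 0.4545 -0.0277  0.1   ]
t 4.3 ee [ 0.5932 -0.0536  0.2314] xyaw -7.2 j6 1.27 F [-0.  -0.1 -0.4]
shift mm [ -6.6  -7.9 129.4] turn deg [-0.  -0.2 -0.2]
```

```bash
python3 -m creep '[[[-0.002,-0.006,0,0,0,0,0.38],[0,-0.001,0.025,0,0,0,0.38],[0,0,0.025,0,0,0,0.38],[0,0,0.025,0,0,0,0.38],[0,0,0.02,0,0,0,0.38],[0,0,0.02,0,0,0,0.38],[0,0,0.01,0,0,0,0.38],[0,0,0,0,0,0,0.38],[0,0,0,0,0,0,0.38],[0,0,0,0,0,0,0.38]]]'
python3 -c "
from h import *
go([.5905,-.046,.102],-7)"
```

```text
time_s: 5.3
ee_pos: [0.6026, -0.0432, 0.1171]
tool_rot: [-3.132, 0.197, -0.046]
force: [-0.4, 0.8, 0.7]
opening: 0.379
t 5.3 ee [ 0.6026 -0.0432  0.1171] xyaw -7.2 j6 1.25 F [-0.4  0.8  0.7]
shift mm [-12.1   4.4  14.7] turn deg [-0.3 -1.7 -0.2]
```

```bash
python3 -m creep '[[[-0.006,0.002,0,0,-0.9,0,0.38],[-0.006,0.002,0,0,-0.8,0,0.38],[0,0,0.007,0,0,0,0.38],[0,0,0.006,0,0,0,0.38],[0,0,0,0,0,0,0.38],[0,0,0,0,0,0,0.32],[0,0,0,0,0,0,0.32],[0,0,0,0,0,0,0.32],[0,0,0,0,0,0,0.32],[0,0,0,0,0,0,0.32]]]'
python3 - <<'E'
from h import *
go([.5905,-.046,.102],-7)
im=camera("side")[170:310,200:400]; im2=camera("wrist")[150:350,150:400]
cv2.imwrite("pics/w3.png",np.hstack([cv2.resize(im,(400,280)),cv2.resize(im2,(350,280))])[:,:,::-1])
E
```

```text
time_s: 6.3
ee_pos: [0.5904, -0.0458, 0.1052]
tool_rot: [-3.13, 0.196, -0.002]
force: [-0.8, -0.8, -0.2]
opening: 0.317
t 6.3 ee [ 0.5904 -0.0458  0.1052] xyaw -7.2 j6 1.26 F [-0.8 -0.8 -0.2]
shift mm [0.1 0.2 3.2] turn deg [-0.3 -0.  -0.2]
```

View pics/w3.png

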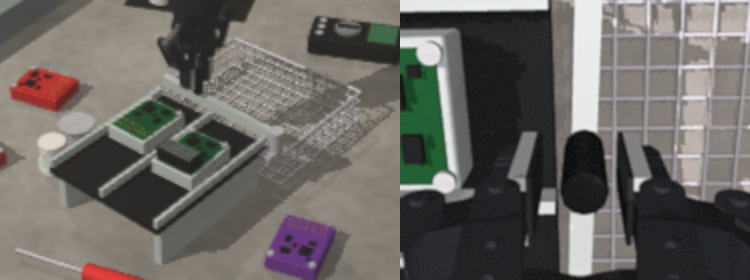

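The knob sits between the jaws. Swinging the bar open along its arc.

```bash
python3 -m creep '[[[-0.001,0.014,0,0,0,6,0.32],[-0.001,0.014,0,0,0,6,0.32],[-0.001,0.014,0,0,0,6,0.32],[-0.001,0.014,0,0,0,6,0.32],[-0.001,0.014,0,0,0,6,0.32],[-0.001,0.014,0,0,0,6,0.32],[-0.001,0.014,0,0,0,6,0.32],[-0.001,0.014,0,0,0,6,0.32],[0,0,0,0,0,0,0.32],[0,0,0,0,0,0,0.32]]]'
python3 - <<'E'
from h import *
s=get_state(); H=np.array([.4505,-.027]); d=s["ee_pos"][:2]-H; a=np.degrees(np.arctan2(d[1],d[0])); print("radius",np.hypot(*d),"angle",-a-7)
t=np.radians(-104); go(np.r_[H+.14*np.array([np.cos(np.radians(a)),np.sin(np.radians(a))]),.103],a)
im2=camera("wrist"); cv2.imwrite("pics/w4.png",im2[:,:,::-1])
E
```

```text
time_s: 7.4
ee_pos: [0.5337, -0.1384, 0.1059]
tool_rot: [-2.751, 1.491, -0.01]
force: [-0.1, 0.2, -0.0]
opening: 0.322
radius 0.1390291920343476 angle 46.26006736868337
t 7.4 ee [ 0.5337 -0.1384  0.1059] xyaw -56.9 j6 0.56 F [-0.1  0.2 -0. ]
shift mm [ 1.  -0.   2.9] turn deg [-0.8 -0.  -3.6]
```

View pics/w4.png

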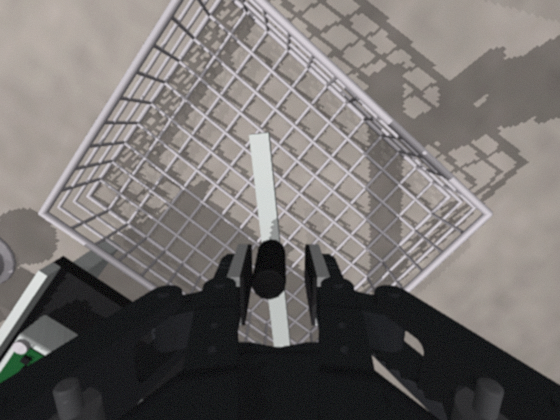

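Knob is caged and following, with the bar about halfway. Continuing to the stop.

```bash
python3 -m creep '[[[-0.001,0.0145,0,0,0,5.6,0.32],[-0.001,0.0145,0,0,0,5.6,0.32],[-0.001,0.0145,0,0,0,5.6,0.32],[-0.001,0.0145,0,0,0,5.6,0.32],[-0.001,0.0145,0,0,0,5.6,0.32],[-0.001,0.0145,0,0,0,5.6,0.32],[-0.001,0.0145,0,0,0,5.6,0.32],[-0.001,0.0145,0,0,0,5.6,0.32],[0,0,0,0,0,0,0.32],[0,0,0,0,0,0,0.32]]]'
python3 - <<'E'
from h import *
s=get_state(); H=np.array([.4505,-.027]); d=s["ee_pos"][:2]-H; a=np.degrees(np.arctan2(d[1],d[0])); print("radius",np.hypot(*d),"angle",-a-7,s["force"],s["joints"].round(2))
E
```

```text
time_s: 8.45
ee_pos: [0.4294, -0.1555, 0.1062]
tool_rot: [-1.965, 2.423, -0.019]
force: [-0.3, 0.4, 0.4]
opening: 0.319
radius 0.13019469322202043 angle 92.33265908853181 [-0.26014052  0.35524108  0.44114274] [-0.01  0.14 -0.37 -0.   -1.04 -0.2 ]
```

```bash
python3 -m creep '[[[0.004,0.005,0,0,0,2,0.32],[0.004,0.005,0,0,0,2,0.32],[0,0.004,0,0,0,2,0.32],[0,0.003,0,0,0,0,0.32],[0,0.002,0,0,0,0,0.32],[0,0,0,0,0,0,0.5],[0,0,0,0,0,0,0.5],[0,0,0,0,0,0,0.5],[0,0,0,0,0,0,0.5],[0,0,0,0,0,0,0.5]]]'
python3 - <<'E'
from h import *
s=get_state(); H=np.array([.4505,-.027]); d=s["ee_pos"][:2]-H; a=np.degrees(np.arctan2(d[1],d[0])); print("radius",np.hypot(*d),"angle",-a-7,s["force"],s["joints"].round(2))
im2=camera("wrist");a=camera("scene")[150:340,150:400]; cv2.imwrite("pics/w5.png",np.hstack([cv2.resize(im2,(400,300)),cv2.resize(a,(395,300))])[:,:,::-1])
E
```

```text
time_s: 9.45
ee_pos: [0.4103, -0.1591, 0.1054]
tool_rot: [-1.834, 2.523, -0.019]
force: [-0.0, -0.0, 0.3]
opening: 0.5
radius 0.13811789967809604 angle 99.92736585766708 [-0.03230414 -0.0342208   0.30833664] [-0.02  0.11 -0.41 -0.   -1.03 -0.3 ]
```

View pics/w5.png

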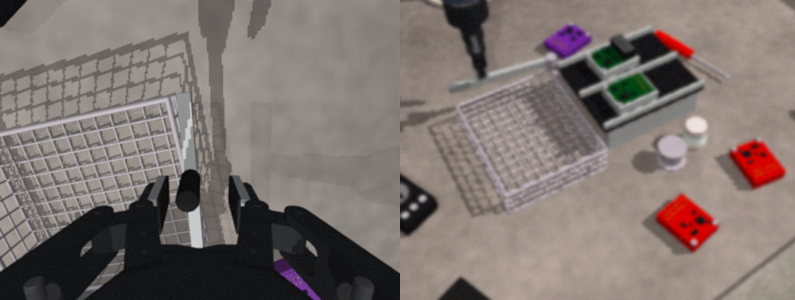

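The bar is wide open: about 95° in the scene crop, just past the basket's side wall and parallel to it. Jaws are free of the knob. Next: rise and go behind the scrap.

```bash
python3 -m creep '[[[0,0,-0.03,0,0,0,0.5],[0,0,-0.03,0,0,0,0.5],[0,0,-0.03,0,0,0,0.5],[0,0,-0.02,0,0,-3,0.3],[0,0,0,0,0,-4,0.3],[0,0,0,0,0,-4,0.3],[0,0,0,0,0,0,0.3],[0,0,0,0,0,0,0.3],[0,0,0,0,0,0,0.3],[0,0,0,0,0,0,0.3]]]'
python3 -c "
from h import *
q=np.load('stand.npz'); p=q['r']@[-.045,.048]+q['t']; print(p); go([*p,.2],-97)"
```

```text
time_s: 10.55
ee_pos: [0.4064, -0.1595, 0.2193]
tool_rot: [-2.072, 2.335, -0.019]
force: [-0.1, -0.7, 0.3]
opening: 0.298
[0.61867163 0.1185747 ]
t 10.55 ee [ 0.4064 -0.1595  0.2193] xyaw -96.8 j6 -0.1 F [-0.1 -0.7  0.3]
shift mm [-301.2 -177.2   25.3] turn deg [-1.3  0.4  0.2]
```

```bash
python3 -m creep '[[[-0.036,-0.021,0,-0.6,0,0,0.3],[-0.036,-0.021,0,-0.6,0.4,0,0.3],[-0.036,-0.021,0,0,0,0,0.3],[-0.036,-0.021,0,0,0,0,0.3],[-0.036,-0.021,0,0,0,0,0.3],[-0.036,-0.021,0,0,0,0,0.3],[-0.036,-0.021,0,0,0,0,0.3],[-0.036,-0.021,0,0,0,0,0.3],[0,0,0,0,0,0,0.3],[0,0,0,0,0,0,0.3]]]'
python3 -c "
from h import *
q=np.load('stand.npz'); p=q['r']@[-.045,.048]+q['t']; print(p); go([*p,.12],-97)"
```

```text
time_s: 11.55
ee_pos: [0.6149, 0.1162, 0.2157]
tool_rot: [2.069, -2.355, -0.0]
force: [-0.3, -0.8, 0.7]
opening: 0.301
[0.61867163 0.1185747 ]
t 11.55 ee [0.6149 0.1162 0.2157] xyaw -97.4 j6 -0.57 F [-0.3 -0.8  0.7]
shift mm [-3.3 -3.8 95.7] turn deg [ 0.3 -0.3 -0.4]
```

```bash
python3 -m creep '[[[-0.003,-0.004,0.02,0,0,0,0.3],[0,0,0.02,0,0,0,0.3],[0,0,0.02,0,0,0,0.3],[0,0,0.02,0,0,0,0.3],[0,0,0.013,0,0,0,0.3],[0,0,0,0,0,0,0.3],[0,0,0,0,0,0,0.3],[0,0,0,0,0,0,0.3],[0,0,0,0,0,0,0.3],[0,0,0,0,0,0,0.3]]]'
python3 - <<'E'
from h import *
q=np.load('stand.npz'); p=q['r']@[-.045,.048]+q['t']; go([*p,.077],-97)
im2=camera("wrist");a=camera("side")[170:310,200:400]; cv2.imwrite("pics/w6.png",np.hstack([cv2.resize(im2,(400,300)),cv2.resize(a,(400,300))])[:,:,::-1])
E
```

```text
time_s: 12.55
ee_pos: [0.6179, 0.1129, 0.1242]
tool_rot: [2.063, -2.366, 0.004]
force: [0.7, -0.8, 0.6]
opening: 0.298
t 12.55 ee [0.6179 0.1129 0.1242] xyaw -97.8 j6 -0.57 F [ 0.7 -0.8  0.6]
shift mm [-5.9  0.1 47.2] turn deg [-0.  -0.2 -0.8]
```

View pics/w6.png

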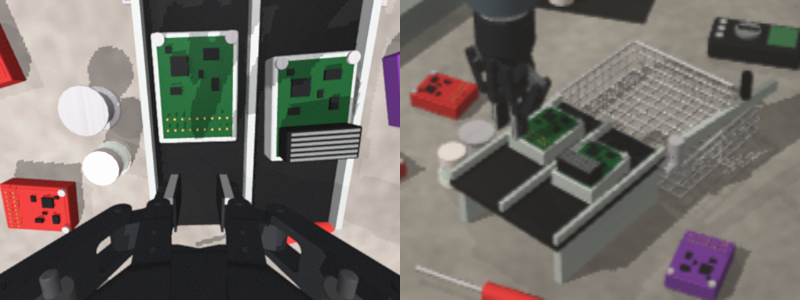

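Fingers hang behind the scrap inside its lane, scrap rear edge at wrist (200,141). Lowering behind it.

```bash
python3 -c "
from h import *
q=np.load('stand.npz')
for u in ((163,143),(237,139)): print(((on('wrist',(u[0]*1.4,u[1]*1.4),.092)[:2]-q['t'])@q['r']).round(4))"
python3 -m creep '[[[-0.006,0,0,0,0,0.8,0.3],[-0.002,0,0.01,0,0,0,0.3],[0,0,0.01,0,0,0,0.3],[0,0,0.01,0,0,0,0.3],[0,0,0.01,0,0,0,0.3],[0,0,0.005,0,0,0,0.3],[0,0,0,0,0,0,0.3],[0,0,0,0,0,0,0.3],[0,0,0,0,0,0,0.3],[0,0,0,0,0,0,0.3]]]'
python3 -c "
from h import *
q=np.load('stand.npz'); p=q['r']@[-.045,.048]+q['t']; go([*p,.077],-97)"
```

```text
[-0.0151  0.0781]
[-0.0127  0.0154]
time_s: 13.65
ee_pos: [0.6186, 0.1215, 0.0739]
tool_rot: [2.044, -2.38, 0.003]
force: [-0.1, 0.5, -0.6]
opening: 0.299
t 13.65 ee [0.6186 0.1215 0.0739] xyaw -98.7 j6 -0.6 F [-0.1  0.5 -0.6]
shift mm [ 2.9 -0.5 -3.1] turn deg [ 0.1 -0.2 -1.7]
```

```bash
python3 -m creep '[[[0,0,-0.004,0,0,-1.7,0.3],[0.008,0,0,0,0,0,0.3],[0.01,0,0,0,0,0,0.3],[0.01,0,0,0,0,0,0.3],[0.01,0,0,0,0,0,0.3],[0.01,0,0,0,0,0,0.3],[0.01,0,0,0,0,0,0.3],[0.01,0,0,0,0,0,0.3],[0.01,0,0,0,0,0,0.3],[0,0,0,0,0,0,0.3]]]'
python3 - <<'E'
from h import *
q=np.load('stand.npz'); p=q['r']@[.115,.048]+q['t']; go([*p,.078],-97)
im2=camera("wrist");a=camera("side")[170:310,200:400]; cv2.imwrite("pics/w7.png",np.hstack([cv2.resize(im2,(400,300)),cv2.resize(a,(400,300))])[:,:,::-1])
E
```

```text
time_s: 14.65
ee_pos: [0.6089, 0.0368, 0.0798]
tool_rot: [2.083, -2.351, 0.004]
force: [0.1, 0.1, 0.3]
opening: 0.3
t 14.65 ee [0.6089 0.0368 0.0798] xyaw -96.9 j6 -0.44 F [0.1 0.1 0.3]
shift mm [77.7  0.1  2. ] turn deg [-0.1 -0.1  0.1]
```

View pics/w7.png

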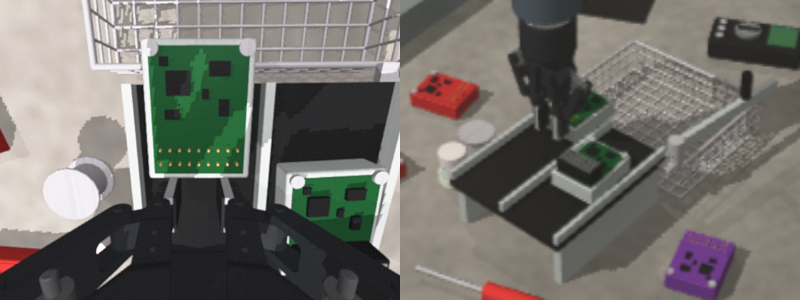

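Scrap is straight in its lane and overhanging the edge, with no notable force. Pushing it off more briskly so it clears the basket's near wall.

```bash
python3 -m creep '[[[0.012,0,0,0,0,0,0.3],[0.02,0,0,0,0,0,0.3],[0.025,0,0,0,0,0,0.3],[0.025,0,0,0,0,0,0.3],[0.01,0,0,0,0,0,0.3],[0,0,0,0,0,0,0.3],[0,0,0,0,0,0,0.3],[0,0,0,0,0,0,0.3],[0,0,0,0,0,0,0.3],[0,0,0,0,0,0,0.3]]]'
python3 - <<'E'
from h import *
q=np.load('stand.npz'); p=q['r']@[.115,.048]+q['t']; go([*p,.078],-97)
im2=camera("wrist");a=camera("scene")[150:340,150:400]; cv2.imwrite("pics/w8.png",np.hstack([cv2.resize(im2,(400,300)),cv2.resize(a,(395,300))])[:,:,::-1])
E
```

```text
time_s: 15.75
ee_pos: [0.6006, -0.0538, 0.0836]
tool_rot: [-2.087, 2.339, -0.009]
force: [0.7, -0.1, -0.3]
opening: 0.302
t 15.75 ee [ 0.6006 -0.0538  0.0836] xyaw -96.5 j6 -0.28 F [ 0.7 -0.1 -0.3]
shift mm [-13.3   2.7   5.6] turn deg [-0.5  0.1  0.5]
```

View pics/w8.png

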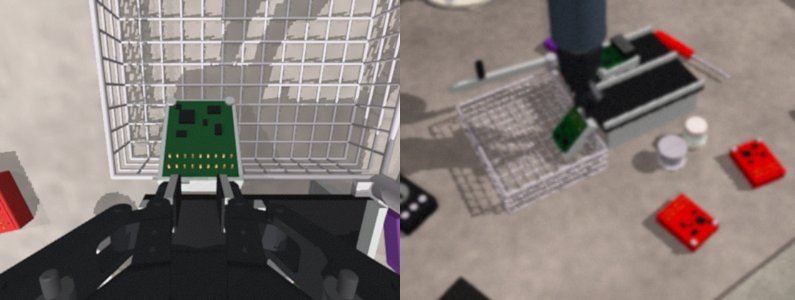

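The scrap is in the basket but leaning on the near wall, its rear (pin) end up at wrist (200,177) and its front on the basket floor at (200,101). I'll get its tilt from the board corners before nudging it further.

```bash
cat >> h.py <<'E'
def board(n="wrist",lo=None):
    im=camera(n); P=camera_params(n); h=cv2.cvtColor(im,cv2.COLOR_RGB2HSV)
    m=cv2.inRange(h,(45,80,25),(85,255,255)); m=cv2.morphologyEx(m,cv2.MORPH_CLOSE,np.ones((9,9)))
    cs=sorted(cv2.findContours(m,cv2.RETR_EXTERNAL,cv2.CHAIN_APPROX_SIMPLE)[0],key=cv2.contourArea)[::-1][:3]
    for c in cs:
        if cv2.contourArea(c)<150: continue
        q=cv2.approxPolyDP(cv2.convexHull(c),.05*cv2.arcLength(c,True),True)[:,0]
        print(n,cv2.contourArea(c),q.tolist())
        if len(q)!=4: continue
        K=np.array(P["mtx"]);T=np.array(P["cam_to_world"]); st=np.load('stand.npz')
        for k in (0,1):
            o=np.array([[0,0,0],[0,.080,0],[.061,.080,0],[.061,0,0]],float); o=np.roll(o,k,axis=0)
            ok,rv,tv,e=cv2.solvePnPGeneric(o,q.astype(float).reshape(-1,1,2),K,None,flags=cv2.SOLVEPNP_IPPE)
            for r,t,ee in zip(rv,tv,e):
                X=(cv2.Rodrigues(r)[0]@o.T+t).T*[1,-1,-1]; X=X@T[:3,:3].T+T[:3,3]
                print(" err",ee.round(2),[(((x[:2]-st['t'])@st['r']*1e3).round().tolist(),round(x[2]*1e3)) for x in X])
E
python3 -c "
from h import *
board()"
```

```text
wrist 9649.0 [[323, 148], [333, 246], [228, 246], [237, 149]]
 err [0.79] [([180.0, 20.0], 7), ([130.0, 19.0], 70), ([129.0, 80.0], 70), ([179.0, 81.0], 7)]
 err [8.64] [([185.0, 20.0], 65), ([113.0, 19.0], 30), ([112.0, 80.0], 30), ([184.0, 81.0], 65)]
 err [6.19] [([188.0, 25.0], 65), ([129.0, 24.0], 79), ([116.0, 84.0], 27), ([176.0, 85.0], 14)]
 err [6.48] [([177.0, 16.0], 14), ([117.0, 16.0], 27), ([128.0, 75.0], 79), ([188.0, 76.0], 66)]
```

Board-corner fit (0.8 px error): rear top edge at stand x=130, z=70 mm, front edge at x=180, z=7 mm. So the unit tilts about 51° and its underside hangs on the near wall by about 7 mm. Plan: tilt the fingers so their leading lower corner reaches the rear end face past the deck edge, and push it in from there.

```bash
python3 -m creep '[[[0,0,-0.02,0,0,0,0.3],[-0.01,0.0015,-0.02,0,0,0,0.3],[-0.015,0.0015,0,0,0,0,0.3],[0,0,0,0,-7,0,0.3],[0,0,0,0,-7,0,0.3],[0,0,0,0,-7,0,0.3],[0,0,0,0,-7,0,0.3],[0,0,0,0,-7,0,0.3],[0,0,0,0,0,0,0.3],[0,0,0,0,0,0,0.3]]]'
cat >> h.py <<'E'
def st():
    s=get_state(); q=np.load('stand.npz'); M=R.from_rotvec(s["tool_rot"]).as_matrix()
    S=np.eye(3); S[:2,:2]=q['r'].T
    print("t",round(s["time_s"],2),"stand mm",((s["ee_pos"][:2]-q['t'])@q['r']*1e3).round(1),"z",round(s["ee_pos"][2]*1e3,1),"toolx,z in stand",(S@M)[:,0].round(2),(S@M)[:,2].round(2),"F",(S@s["force"]).round(1),"j",s["joints"].round(2))
E
python3 -c "
from h import *
st(); board()"
```

```text
time_s: 16.9
ee_pos: [0.6004, -0.0216, 0.1209]
tool_rot: [-1.744, 1.939, 0.567]
force: [0.5, 0.1, 0.1]
opening: 0.297
t 16.9 stand mm [96.3 46.7] z 120.9 toolx,z in stand [ 0.8   0.01 -0.59] [-0.59 -0.   -0.81] F [-0.2  0.5  0.1] j [-0.19  0.49  0.23 -0.64 -1.4   0.23]
wrist 16821.0 [[332, 6], [329, 150], [218, 149], [217, 5]]
 err [1.31] [([175.0, 20.0], 7), ([130.0, 19.0], 73), ([130.0, 80.0], 73), ([175.0, 81.0], 7)]
 err [7.32] [([187.0, 19.0], 44), ([107.0, 19.0], 46), ([107.0, 80.0], 48), ([187.0, 80.0], 45)]
 err [11.38] [([203.0, 28.0], 77), ([150.0, 28.0], 106), ([121.0, 81.0], 53), ([174.0, 81.0], 24)]
 err [11.76] [([174.0, 18.0], 24), ([121.0, 19.0], 53), ([150.0, 70.0], 106), ([203.0, 70.0], 78)]
wrist 1982.5 [[436, 257], [421, 286], [351, 289], [374, 258]]
 err [1.29] [([-29.0, -113.0], 48), ([12.0, -69.0], 100), ([-22.0, -20.0], 86), ([-63.0, -64.0], 34)]
 err [4.48] [([22.0, -89.0], 76), ([-58.0, -98.0], 69), ([-65.0, -38.0], 68), ([14.0, -28.0], 75)]
 err [1.4] [([-57.0, -132.0], 32), ([-41.0, -94.0], 77), ([-97.0, -42.0], 53), ([-113.0, -80.0], 8)]
 err [2.84] [([-49.0, -130.0], 38), ([-109.0, -127.0], 46), ([-103.0, -47.0], 52), ([-43.0, -51.0], 44)]
```

```bash
python3 -m creep '[[[0.01,0,0.0077,0,0,0,0.3],[0.01,0,0.0077,0,0,0,0.3],[0.01,0,0.0077,0,0,0,0.3],[0.006,0,0.005,0,0,0,0.3],[0,0,0,0,0,0,0.3],[0,0,0,0,0,0,0.3],[0,0,0,0,0,0,0.3],[0,0,0,0,0,0,0.3],[0,0,0,0,0,0,0.3],[0,0,0,0,0,0,0.3]]]'
python3 -c "
from h import *
st()"
```

```text
time_s: 17.95
ee_pos: [0.599, -0.0307, 0.0736]
tool_rot: [-1.754, 1.935, 0.566]
force: [0.0, 0.3, 0.7]
opening: 0.298
t 17.95 stand mm [105.6  46.3] z 73.6 toolx,z in stand [ 0.81  0.02 -0.59] [-0.59 -0.01 -0.81] F [-0.3 -0.   0.7] j [-0.2   0.54  0.19 -0.65 -1.34  0.3 ]
```

Good position. Push forward gently about 25 mm, falling slightly.

```bash
python3 -m creep '[[[0.004,0,-0.003,0,0,0,0.3],[0.004,0,-0.003,0,0,0,0.3],[0.005,0,-0.002,0,0,0,0.3],[0.005,0,-0.002,0,0,0,0.3],[0.005,0,-0.002,0,0,0,0.3],[0.005,0,-0.002,0,0,0,0.3],[0.005,0,-0.002,0,0,0,0.3],[0,0,0,0,0,0,0.3],[0,0,0,0,0,0,0.3],[0,0,0,0,0,0,0.3]]]'
python3 -c "
from h import *
st(); board()" | grep -v 'err \[[2-9]\|err \[1[0-9]'
```

```text
time_s: 18.95
ee_pos: [0.5975, -0.0481, 0.0852]
tool_rot: [-1.742, 1.893, 0.589]
force: [0.7, 0.6, 0.2]
opening: 0.301
t 18.95 stand mm [123.   46.9] z 85.2 toolx,z in stand [ 0.78  0.03 -0.62] [-0.62 -0.01 -0.78] F [-0.7  0.6  0.2] j [-0.25  0.56  0.22 -0.68 -1.4   0.34]
wrist 18978.5 [[231, 73], [338, 88], [334, 236], [213, 232]]
```

```bash
python3 -c "
from h import *
st(); board()"|head -4
```

```text
t 19.0 stand mm [123.   46.9] z 85.1 toolx,z in stand [ 0.78  0.03 -0.62] [-0.62 -0.01 -0.78] F [-0.9 -0.5  0.8] j [-0.25  0.56  0.22 -0.68 -1.4   0.34]
wrist 18984.0 [[231, 73], [338, 88], [334, 236], [213, 232]]
 err [14.34] [([222.0, 65.0], 69), ([176.0, 18.0], 24), ([133.0, 20.0], 67), ([179.0, 68.0], 112)]
 err [19.89] [([181.0, 77.0], 25), ([225.0, 32.0], 75), ([180.0, 34.0], 116), ([136.0, 79.0], 66)]
```

```bash
python3 -c "
from h import *
board(); board('scene')"
python3 - <<'E'
from h import *
im=camera("wrist"); h=cv2.cvtColor(im,cv2.COLOR_RGB2HSV)[40:280:10,180:380:5]
# ascii: g=green w=bright k=dark .=other
for r in h: print("".join("g" if 45<=p[0]<=85 and p[1]>80 and p[2]>25 else "w" if p[2]>185 and p[1]<40 else "k" if p[2]<45 else "." for p in r))
E
```

```text
wrist 19014.0 [[231, 73], [338, 88], [334, 236], [213, 232]]
 err [14.34] [([222.0, 65.0], 69), ([176.0, 18.0], 24), ([133.0, 20.0], 67), ([179.0, 68.0], 112)]
 err [19.89] [([181.0, 77.0], 25), ([225.0, 32.0], 75), ([180.0, 34.0], 116), ([136.0, 79.0], 66)]
 err [3.06] [([183.0, 76.0], 13), ([174.0, 16.0], 9), ([123.0, 19.0], 70), ([132.0, 79.0], 75)]
 err [6.74] [([182.0, 78.0], 15), ([188.0, 18.0], 26), ([124.0, 21.0], 74), ([118.0, 81.0], 63)]
scene 304.0 [[137, 253], [147, 261], [130, 274], [120, 266]]
 err [0.18] [([490.0, -138.0], -52), ([469.0, -68.0], -21), ([527.0, -49.0], -25), ([548.0, -120.0], -57)]
 err [0.24] [([486.0, -88.0], 6), ([472.0, -108.0], -71), ([530.0, -98.0], -84), ([545.0, -78.0], -8)]
 err [0.08] [([498.0, -365.0], -309), ([474.0, -309.0], -310), ([547.0, -278.0], -306), ([571.0, -334.0], -306)]
 err [0.11] [([495.0, -328.0], -266), ([475.0, -319.0], -323), ([550.0, -314.0], -350), ([571.0, -323.0], -293)]
scene 267.5 [[440, 123], [463, 135], [459, 144], [438, 133]]
 err [0.22] [([-533.0, 35.0], 179), ([-557.0, 111.0], 171), ([-581.0, 98.0], 116), ([-556.
[... 1116 characters left out ...]
...
w.www.w.gggg....kkggggggggggggggw.......
.w....w.gggg..kk..ggggggggggggggw.......
ww.wwww.ggggggggggggg.ggggggggggw.wwwww.
www...w.gggggggggggggggggk.gggggw.......
wwwwwww.ggg.k..gggggggggg..gggggw.......
ww.wwww.ggggggggggggggggggggggggw.......
wwwwwwwgggggggggggggggggggggggggw.......
w.wwwwwgggggggggggggggggggggggggw.......
.wwwwwwgggggggggggggggggggggggggw.......
..wwwwwg..g.gg.g.gg.gggg.gg.ggggw.......
wwwwwwwgggggggggggggggggggggggggw.......
wwwwwwwg.gg.gg.g.gg.g.gg.gg.g.g.w.......
......wgggggggggggggggggggggggg.w.......
...kk.wwwwwwwwwwwwwwwwwwwwwwwwwwwkkkkkkk
......k.......k..........k..........kk..
ww....kk.kk...k..........k...kk.........
wwwww..kkk...kk..........kk...kk..www...
```

The nudge only slid over the rear edge and yawed the unit about 8°. It still hangs on the wall: rear z≈72, front z≈10. Better: straddle its sides with the open jaws, clamp, slide it forward inside the basket past the wall, and let go, with no lifting. First straighten up above it.

```bash
python3 -m creep '[[[-0.012,0,-0.016,0,0,0,1],[-0.012,0,-0.016,0,0,0,1],[-0.006,0,-0.008,0,0,0,1],[0,0,0,0,7.5,0,1],[0,0,0,0,7.5,0,1],[0,0,0,0,7.5,0,1],[0,0,0,0,7.5,0,1],[0,0,0,0,7.5,0,1],[0,0,0,0,0,4,1],[0,0,0,0,0,4,1]]]'
python3 -c "
from h import *
st(); board();go([.598,-.06,.14],-103)"|head -7
```

```text
time_s: 20.2
ee_pos: [0.5975, -0.0533, 0.1335]
tool_rot: [-1.945, 2.462, -0.033]
force: [-0.5, -1.4, 0.1]
opening: 1.005
t 20.2 stand mm [128.1  47.5] z 133.5 toolx,z in stand [ 0.99 -0.11  0.01] [ 0.01  0.02 -1.  ] F [ 1.4 -0.4  0.1] j [ 0.18  0.39  0.03  0.02 -1.21 -0.42]
wrist 5645.0 [[304, 142], [316, 214], [236, 223], [237, 151]]
 err [0.29] [([179.0, 21.0], 1), ([129.0, 20.0], 64), ([129.0, 81.0], 64), ([178.0, 82.0], 1)]
 err [5.74] [([182.0, 17.0], 59), ([115.0, 23.0], 16), ([116.0, 83.0], 23), ([183.0, 78.0], 66)]
 err [3.39] [([184.0, 20.0], 45), ([125.0, 23.0], 59), ([117.0, 88.0], 13), ([176.0, 86.0], -1)]
 err [3.95] [([176.0, 17.0], 1), ([116.0, 19.0], 7), ([124.0, 79.0], 59), ([184.0, 77.0], 53)]
t 20.25 ee [ 0.5975 -0.0533  0.1333] xyaw -103.6 j6 -0.43 F [-0.5  0.2  0.1]
```

The fit is clean again (0.3 px): the unit is square to the lane, y 20 to 82, rear at x=129. Align to it.

```bash
python3 -m creep '[[[0.006,0.003,0,0,0,-3.4,1],[0.005,0.001,0,0,0,-3.2,1],[0,0,0,0,0,0,1],[0,0,0.015,0,0,0,1],[0,0,0.015,0,0,0,1],[0,0,0,0,0,0,1],[0,0,0,0,0,0,1],[0,0,0,0,0,0,1],[0,0,0,0,0,0,1],[0,0,0,0,0,0,1]]]'
python3 -c "
from h import *
q=np.load('stand.npz'); p=q['r']@[.141,.0505]+q['t']
st(); go([*p,.028],-97)"
```

```text
time_s: 21.25
ee_pos: [0.5929, -0.0648, 0.1034]
tool_rot: [-2.083, 2.346, -0.036]
force: [0.9, -0.8, 0.4]
opening: 1.001
t 21.25 stand mm [140.2  44.4] z 103.4 toolx,z in stand [1.   0.   0.01] [ 0.01  0.02 -1.  ] F [0.7 0.9 0.4] j [ 0.16  0.4  -0.03  0.02 -1.13 -0.29]
t 21.25 ee [ 0.5929 -0.0648  0.1034] xyaw -96.8 j6 -0.29 F [ 0.9 -0.8  0.4]
shift mm [-0.1 -4.6 75.5] turn deg [-1.1 -0.7  0.2]
```

```bash
python3 -m creep '[[[0,-0.0055,0,-1,-0.7,0,1],[0,0,0.01,0,0,0,1],[0,0,0.013,0,0,0,1],[0,0,0.013,0,0,0,1],[0,0,0.013,0,0,0,1],[0,0,0.013,0,0,0,1],[0,0,0.01,0,0,0,1],[0,0,0,0,0,0,1],[0,0,0,0,0,0,1],[0,0,0,0,0,0,1]]]'
python3 -c "
from h import *
q=np.load('stand.npz'); p=q['r']@[.141,.0505]+q['t']
st(); go([*p,.028],-97); board()"|head -5
```

```text
time_s: 22.25
ee_pos: [0.5959, -0.0649, 0.0244]
tool_rot: [2.085, -2.35, 0.002]
force: [0.2, 1.2, -0.5]
opening: 1.005
t 22.25 stand mm [139.9  47.4] z 24.4 toolx,z in stand [1. 0. 0.] [ 0.  0. -1.] F [-1.2  0.1 -0.5] j [ 0.15  0.49 -0.1   0.   -0.98 -0.27]
t 22.25 ee [ 0.5959 -0.0649  0.0244] xyaw -96.8 j6 -0.27 F [ 0.2  1.2 -0.5]
shift mm [ 1.1 -3.1 -3.6] turn deg [-0.  -0.   0.2]
wrist 23241.5 [[332, 182], [352, 342], [192, 343], [213, 183]]
 err [1.93] [([178.0, 20.0], 11), ([131.0, 20.0], 75), ([130.0, 81.0], 76), ([178.0, 81.0], 11)]
```

```bash
python3 -m creep '[[[0,-0.003,0,0,0,0,1],[0,0,0,0,0,0,0.6],[0,0,0,0,0,0,0.6],[0,0,0,0,0,0,0.6],[0,0,0,0,0,0,0.6],[0,0,0,0,0,0,0.6],[0,0,0,0,0,0,0.6],[0,0,0,0,0,0,0.6],[0,0,0,0,0,0,0.6],[0,0,0,0,0,0,0.6]]]' 30
python3 -c "
from h import *
st(); board()"|head -5
```

```text
time_s: 23.3
ee_pos: [0.6002, -0.0653, 0.0264]
tool_rot: [-2.084, 2.348, -0.005]
force: [-0.4, -1.1, -0.6]
opening: 0.768
t 23.3 stand mm [139.8  51.7] z 26.4 toolx,z in stand [1. 0. 0.] [ 0.  0. -1.] F [ 1.1 -0.3 -0.6] j [ 0.15  0.49 -0.08  0.   -0.99 -0.27]
wrist 22390.0 [[337, 180], [352, 337], [204, 337], [220, 180]]
 err [2.16] [([178.0, 21.0], 9), ([127.0, 22.0], 70), ([127.0, 83.0], 70), ([178.0, 82.0], 8)]
 err [10.2] [([186.0, 21.0], 49), ([106.0, 22.0], 45), ([106.0, 83.0], 45), ([186.0, 82.0], 49)]
 err [16.68] [([174.0, 19.0], 22), ([118.0, 19.0], 46), ([142.0, 71.0], 102), ([198.0, 71.0], 78)]
```

Gripped at 65 mm, which is the housing width. Slide forward 40 mm at constant height.

```bash
python3 -m creep '[[[0.005,0,0,0,0,0,0.6],[0.005,0,0,0,0,0,0.6],[0.006,0,0,0,0,0,0.6],[0.006,0,0,0,0,0,0.6],[0.006,0,0,0,0,0,0.6],[0.006,0,0,0,0,0,0.6],[0.006,0,0,0,0,0,0.6],[0.004,0,0,0,0,0,0.6],[0,0,0,0,0,0,0.6],[0,0,0,0,0,0,0.6]]]'
python3 -c "
from h import *
st(); board()"|head -3
```

```text
time_s: 24.35
ee_pos: [0.5949, -0.113, 0.0264]
tool_rot: [-2.081, 2.348, -0.005]
force: [0.1, 1.0, 0.3]
opening: 0.768
t 24.35 stand mm [187.8  52.2] z 26.4 toolx,z in stand [ 1. -0. -0.] [-0.    0.01 -1.  ] F [-1.   0.   0.3] j [ 0.07  0.49 -0.08  0.   -0.99 -0.19]
wrist 22417.0 [[220, 180], [337, 180], [352, 338], [203, 336]]
 err [16.31] [([222.0, 85.0], 22), ([246.0, 33.0], 77), ([190.0, 33.0], 102), ([166.0, 86.0], 46)]
```

Clear of the wall now. Release, let it settle, and rise.

```bash
python3 -m creep '[[[0,0,0,0,0,0,1],[0,0,0,0,0,0,1],[0,0,0,0,0,0,1],[0,0,0,0,0,0,1],[0,0,0,0,0,0,1],[0,0,0,0,0,0,1],[0,0,-0.01,0,0,0,1],[0,0,-0.02,0,0,0,1],[0,0,-0.02,0,0,0,1],[0,0,-0.02,0,0,0,1]]]'
python3 -m creep '[[[0,0,-0.03,0,0,0,1],[0,0,-0.03,0,0,0,1],[0,0,-0.03,0,0,0,1],[-0.01,0,-0.02,0,0,0,1],[0,0,0,0,0,0,0.5],[0,0,0,0,0,0,0.5],[0,0,0,0,0,0,0.5],[0,0,0,0,0,0,0.38],[0,0,0,0,0,0,0.38],[0,0,0,0,0,0,0.38]]]'
python3 - <<'E'
from h import *
st(); board()
im=camera("wrist"); cv2.imwrite("pics/w9.png",im[:,:,::-1])
h=cv2.cvtColor(im,cv2.COLOR_RGB2HSV)[0:300:12,0:560:7]
for r in h: print("".join("g" if 45<=p[0]<=85 and p[1]>80 and p[2]>25 else "w" if p[2]>195 and p[1]<40 else "k" if p[2]<45 else "." for p in r))
E
```

```text
time_s: 25.4
ee_pos: [0.5925, -0.1128, 0.0975]
tool_rot: [2.084, -2.348, -0.001]
force: [-0.1, 0.1, 0.2]
opening: 0.998
time_s: 26.4
ee_pos: [0.5931, -0.1038, 0.2182]
tool_rot: [-2.084, 2.349, -0.006]
force: [-0.9, 0.4, -1.1]
opening: 0.381
t 26.4 stand mm [178.8  49.2] z 218.2 toolx,z in stand [1. 0. 0.] [ 0.  0. -1.] F [-0.3 -0.9 -1.1] j [ 0.09  0.36  0.22  0.   -1.43 -0.21]
wrist 2961.5 [[295, 155], [299, 218], [253, 218], [252, 161]]
 err [0.8] [([207.0, 27.0], -32), ([132.0, 24.0], -6), ([125.0, 83.0], -19), ([200.0, 86.0], -45)]
 err [1.71] [([206.0, 26.0], -35), ([126.0, 23.0], -29), ([125.0, 82.0], -12), ([205.0, 85.0], -18)]
 err [1.34] [([222.0, 34.0], 87), ([162.0, 31.0], 100), ([146.0, 78.0], 37), ([205.0, 80.0], 24)]
 err [3.58] [([210.0, 30.0], 29), ([150.0, 28.0], 40), ([160.0, 72.0], 106), ([220.0, 74.0], 95)]
k.......w.......................................................................
................................................................................
................................................................................
.............w.....
[... 1062 characters left out ...]
........ggggggg.....................ww..............
.....................................gggggg..................w..w...............
...............................w.....gggggg....................ww...............
................................w.ww...........................w................
..............................................................ww................
...................................k.........k..................................
......w........................k..kkkkkkkkkkkk..kkkkkkkkkk.w.www................
..............................kk..kkkkkkkkkkkkk..kkkkkkkkk.w....................
..........k.k.........kkk...kkkkkkkkkkkkkkkkkk.kkkkkkkkkkk.w....................
```

```bash
python3 - <<'E'
from h import *
q=np.load('stand.npz')
for u in [(295,155),(299,218),(253,218),(252,161)]: print(((on('wrist',u,.027)[:2]-q['t'])@q['r']).round(3))
im=camera("wrist"); h=cv2.cvtColor(im,cv2.COLOR_RGB2HSV); m=cv2.inRange(h,(0,0,0),(180,255,45))[60:150,440:540]
n,l,s,c=cv2.connectedComponentsWithStats(m); i=1+s[1:,4].argmax(); print(s[i],c[i]+[440,60])
b=s[i]; print("knob top?",on('wrist',(440+b[0]+b[2]-6,60+b[1]+b[3]/2),.13),"left",on('wrist',(440+b[0]+4,60+b[1]+b[3]/2),.095))
go([.410,-.159,.2],-108)
E
```

```text
[0.214 0.031]
[0.141 0.026]
[0.141 0.08 ]
[0.208 0.079]
[ 28  40  48  21 809] [492.02472188 110.815822  ]
knob top? [ 0.41479286 -0.16060117  0.13      ] left [ 0.42099364 -0.16290443  0.095     ]
t 26.55 ee [ 0.5932 -0.1038  0.2185] xyaw -96.8 j6 -0.21 F [-0.1  0.3  0.4]
shift mm [ 76.6 175.4  17.8] turn deg [-0.3 -0.  11.2]
```

The scrap lies flat in the basket: board at stand x 141 to 214, y 26 to 80, inside the walls. The knob is at (0.416,-0.161), so the gate is about 97° (at its stop). Back to the knob.

```bash
python3 -m creep '[[[0.01,0.022,0,0,0,0,0.42],[0.01,0.022,0,0,0,0,0.42],[0.01,0.022,0,0,0,0,0.42],[0.01,0.022,0,0,0,0,0.42],[0.01,0.022,0,0,0,0,0.42],[0.01,0.022,0,0,0,0,0.42],[0.01,0.022,0,0,0,0,0.42],[0,0,0,0,0,4,0.42],[0,0,0,0,0,4,0.42],[0,0,0,0,0,0,0.42]]]'
python3 -c "
from h import *
st();go([.415,-.161,.15],-104)"
```

```text
time_s: 27.55
ee_pos: [0.425, -0.1569, 0.217]
tool_rot: [-1.909, 2.492, -0.007]
force: [0.5, -0.4, 0.1]
opening: 0.419
t 27.55 stand mm [ 251.7 -111.3] z 217.0 toolx,z in stand [ 0.99 -0.14  0.  ] [ 0.  0. -1.] F [0.4 0.6 0.1] j [-0.    0.06 -0.16  0.   -1.34 -0.26]
t 27.55 ee [ 0.425  -0.1569  0.217 ] xyaw -105.1 j6 -0.26 F [ 0.5 -0.4  0.1]
shift mm [ 6.5  8.9 66.9] turn deg [-0.3 -0.1 -1.1]
```

```bash
python3 -m creep '[[[0.003,0.004,0,0,0,0,0.42],[0.003,0.004,0,0,0,0,0.42],[0,0,0.02,0,0,0,0.42],[0,0,0.02,0,0,0,0.42],[0,0,0.02,0,0,0,0.42],[0,0,0,0,0,0,0.42],[0,0,0,0,0,0,0.42],[0,0,0,0,0,0,0.42],[0,0,0,0,0,0,0.42],[0,0,0,0,0,0,0.42]]]'
python3 - <<'E'
from h import *
st();go([.415,-.161,.104],-104)
im=camera("wrist"); h=cv2.cvtColor(im,cv2.COLOR_RGB2HSV)[160:380:8,180:380:4]
for r in h: print("".join("w" if p[2]>150 and p[1]<40 else "k" if p[2]<45 else "." for p in r))
print([proj("wrist",(.415,-.161,z)).round() for z in(.13,.105)])
E
```

```text
time_s: 28.55
ee_pos: [0.4167, -0.1621, 0.159]
tool_rot: [-1.919, 2.48, -0.015]
force: [-0.7, 0.2, 0.3]
opening: 0.418
t 28.55 stand mm [ 257.8 -118.9] z 159.0 toolx,z in stand [ 0.99 -0.13  0.  ] [ 0.    0.01 -1.  ] F [-0.1 -0.7  0.3] j [-0.02  0.08 -0.29  0.   -1.19 -0.24]
t 28.55 ee [ 0.4167 -0.1621  0.159 ] xyaw -104.5 j6 -0.24 F [-0.7  0.2  0.3]
shift mm [-0.7  2.5 54.9] turn deg [-0.7 -0.1 -0.5]
.w....w..wwwwww.w.w.w..wwww..w.....wwww...........
w..wwww.wwww.www..www..www.w.ww....wwwwww.........
www.wwww....w...wwwwww.www.w.w.....wwwwww.......w.
.wwwwwww.wwww.wwww.w.wwwww..........wwwww.........
wwww.wwwww.ww........w.ww..........wwwww..........
.......wwwwwww.wwwwwww.ww.....w.....wwwww.........
.wwwwwwww.wwww.w..w...ww......w....wwwwwww........
.ww......w.wwwwwwww.w.wkkkk.........wwwww.........
w.wwwwwwww.wwww.wwwww..kkkkk........wwwww.........
w..www....w....wwwww.w.kkkkk........www...........
wwwwww.wwww.wwww.www...kkkkk........w...........w.
ww.wwww........k..wwwww.kk.......wk...ww........w.
..wwwww...k...kk.wwww..wwww.......kk...k..........
..w.ww..kk....kk........www.......kk...kkk....wwww
.......kkk...kkk........www.......kkk...kkk.w.wwww
......kkkk...kkk........www.....w.kkk...kkkk..wwww
...kkkkkkkkkkkkk........www.....wwkkk.kkkkkkkkkwww
kkkkkkkkkkkkkkk.........www.....ww.k.kkkkkkkkkkkkk
kkkkkkkkkkkkkkk.........www.....ww.kkkkkkkkkkkkkkk
kkkkkkkkkkkkkkk.........www......w.k.kkkkkkkkkkkkk
.kkkkkkkkkkkk...........www.......w.k.kkkkkkkkkkk.
.kkkkkkkkkkkk...........www.......www.kkkkkkkkkkk.
kkkkkkkkkkkkk...........www......w..wkkkkkkkkkkkk.
kkkkkkkkkkkkkkkkkkkk....www...kkkkkkkkkkkkkkkkkkkk
kkkkkkkkkkkkkkkkkkkkkkkkkkkkkkkkkkkkkkkkkkkkkkkkk.
kkkkkkkkkkkkkkkkkkkkkkkkkkkkkkkkkkkkkkkkkkkkkkkkkk
kkkkkkkkkkkkkkkkkkkkkkkkkkkkkkkkkkkkkkkkkkkkkkkkkk
kkkkkkkkkkkkkkkkkkkkkkkkkkkkkkkkkkkkkkkkkkkkkkkkkk
[array([282., 240.]), array([282., 226.])]
```

The knob (280,232) is centred between the jaws, at (282,235) as predicted. Descend.

```bash
python3 -m creep '[[[0,0,0.012,0,0,0,0.42],[0,0,0.014,0,0,0,0.42],[0,0,0.014,0,0,0,0.42],[0,0,0.012,0,0,0,0.42],[0,0,0,0,0,0,0.42],[0,0,0,0,0,0,0.32],[0,0,0,0,0,0,0.32],[0,0,0,0,0,0,0.32],[0,0,0,0,0,0,0.32],[0,0,0,0,0,0,0.32]]]'
python3 -c "
from h import *
st();go([.415,-.161,.105],-104)"
```

```text
time_s: 29.6
ee_pos: [0.4212, -0.1629, 0.1108]
tool_rot: [-1.916, 2.472, -0.028]
force: [-0.7, -0.5, -0.4]
opening: 0.32
t 29.6 stand mm [ 258.1 -114.3] z 110.8 toolx,z in stand [ 0.99 -0.13  0.  ] [ 0.    0.02 -1.  ] F [ 0.6 -0.7 -0.4] j [-0.02  0.12 -0.38  0.01 -1.05 -0.24]
t 29.6 ee [ 0.4212 -0.1629  0.1108] xyaw -104.4 j6 -0.24 F [-0.7 -0.5 -0.4]
shift mm [-0.3  6.6  5.7] turn deg [-1.3 -0.  -0.4]
```

```bash
python3 -m creep '[[[0,0,0.004,-1.3,0,0,0.32],[-0.0005,-0.0145,0,0,0,-6,0.32],[-0.0005,-0.0145,0,0,0,-6,0.32],[-0.0005,-0.0145,0,0,0,-6,0.32],[-0.0005,-0.0145,0,0,0,-6,0.32],[-0.0005,-0.0145,0,0,0,-6,0.32],[-0.0005,-0.0145,0,0,0,-6,0.32],[-0.0005,-0.0145,0,0,0,-6,0.32],[0,0,0,0,0,0,0.32],[0,0,0,0,0,0,0.32]]]'
cat >> h.py <<'E'
def arc():
    s=get_state(); H=np.array([.4505,-.027]); d=s["ee_pos"][:2]-H; a=np.degrees(np.arctan2(d[1],d[0])); print("radius",np.hypot(*d).round(4),"gate deg",(-a-7).round(1)); go(np.r_[H+.14*np.array([np.cos(np.radians(a)),np.sin(np.radians(a))]),.105],a)
E
python3 -c "
from h import *
arc()"
```

```text
time_s: 30.6
ee_pos: [0.52, -0.1519, 0.1015]
tool_rot: [2.702, -1.589, -0.031]
force: [-0.5, 0.2, 0.8]
opening: 0.322
radius 0.1429 gate deg 53.9
t 30.6 ee [ 0.52   -0.1519  0.1015] xyaw -60.9 j6 0.51 F [-0.5  0.2  0.8]
shift mm [-3.   0.1 -3.5] turn deg [ 0.9  0.8 -0. ]
```

```bash
python3 -m creep '[[[-0.001,-0.0145,-0.003,0.5,0.5,-6,0.32],[-0.001,-0.0145,0,0,0,-6,0.32],[-0.001,-0.0145,0,0,0,-6,0.32],[-0.001,-0.0145,0,0,0,-6,0.32],[-0.001,-0.0145,0,0,0,-6,0.32],[-0.001,-0.0145,0,0,0,-6,0.32],[-0.001,-0.0145,0,0,0,-6,0.32],[0,0,0,0,0,0,0.32],[0,0,0,0,0,0,0.32],[0,0,0,0,0,0,0.32]]]'
python3 -c "
from h import *
arc()"
```

```text
time_s: 31.6
ee_pos: [0.5783, -0.078, 0.1028]
tool_rot: [3.095, -0.511, -0.025]
force: [0.3, -0.4, -0.7]
opening: 0.321
radius 0.1376 gate deg 14.7
t 31.6 ee [ 0.5783 -0.078   0.1028] xyaw -18.8 j6 1.11 F [ 0.3 -0.4 -0.7]
shift mm [ 2.4  0.1 -2.2] turn deg [0.4 0.8 3. ]
```

```bash
python3 -m creep '[[[0,-0.01,-0.002,0,0.5,-4,0.32],[0,-0.01,0,0,0,-4,0.32],[0,-0.01,0,0,0,-4,0.32],[0,-0.007,0,0,0,0,0.32],[0,-0.003,0,0,0,0,0.32],[0,-0.003,0,0,0,0,0.32],[0,-0.003,0,0,0,0,0.32],[0,-0.002,0,0,0,0,0.32],[0,-0.002,0,0,0,0,0.32],[0,0,0,0,0,0,0.32]]]'
python3 -c "
from h import *
arc()"
```

```text
time_s: 32.6
ee_pos: [0.5864, -0.0359, 0.1049]
tool_rot: [3.122, -0.208, -0.015]
force: [-0.6, 0.4, -0.3]
opening: 0.325
radius 0.1362 gate deg -3.3
t 32.6 ee [ 0.5864 -0.0359  0.1049] xyaw -7.6 j6 1.22 F [-0.6  0.4 -0.3]
shift mm [ 3.8 -0.3 -0.2] turn deg [ 0.7  0.5 -3.9]
```

```bash
python3 -m creep '[[[0,-0.002,0,0,0,0,0.32],[0,-0.002,0,0,0,0,0.32],[0,-0.002,0,0,0,0,0.32],[0,-0.002,0,0,0,0,0.32],[0,-0.002,0,0,0,0,0.32],[0,-0.002,0,0,0,0,0.32],[0,-0.002,0,0,0,0,0.32],[0,-0.002,0,0,0,0,0.32],[0,-0.002,0,0,0,0,0.32],[0,-0.003,0,0,0,0,0.32]]]'
python3 -c "
from h import *
arc(); print(proj('wrist',(.5894,-.044,.13)), proj('wrist',(.5894,-.044,.105)))
im=camera('wrist'); h=cv2.cvtColor(im,cv2.COLOR_RGB2HSV)[180:330:8,210:350:3]
for r in h: print(''.join('w' if p[2]>150 and p[1]<40 else 'k' if p[2]<45 else '.' for p in r))"
```

```text
time_s: 33.6
ee_pos: [0.5862, -0.0357, 0.1046]
tool_rot: [3.087, -0.217, -0.028]
force: [1.2, -14.1, -1.6]
opening: 0.322
radius 0.136 gate deg -3.3
t 33.6 ee [ 0.5862 -0.0357  0.1046] xyaw -8.1 j6 1.18 F [  1.2 -14.1  -1.6]
shift mm [ 4.  -0.3 -0.5] turn deg [ 2.7  1.  -4.4]
[299.73389857 277.79147915] [294.1007866  253.31137478]
.k..k.............kk..wwwwwww...w..............
kk......kk.......k.k..wwwwwww...w..............
kk.k.k.kk.k..k........wwwwwww...w..............
.k..k.k.k.....kkk.kk..wwwwwww...w..............
....kk....kk....k.kk..wwwwwwww..w..............
k...kkk.k...k.....kk..wwwwwww...w..............
k.k..kk..kk.kkk.k..k..wwwwwww...wwwwwwwwwwwwwww
.k..k.k.k.k.kkkk..k...w.kkkk............w......
..kkkk.k.....kkkk...k.kkkkkkkk..........w......
kk..kkk......kk..kkkk.kkkkkkkkk.kk...wwwwwwwwww
kkk.kkk.....kkkk.kkkk.kkkkkkkkkkkk.....kkk.....
..k........kkkk.kkkkk.kkk..k....kkk.....kkk....
.kkkk......kkkk.......kkk...kk.k.kkkwwww.kkk...
k....kkkkw.kkk.........kkkkkkkkkkkk.w.kk......k
kkkkkkkkkk.kk.wwwwwwww.www.....w.kk.kkkkkkk.kkk
k.kkkkkkkkk.kkkkkkkkk..wwwwww....kk.kkkk.kkkkkk
kkkkkkkkkkk.kkkkkkkkk..wwwwwww....kkkkkkkkkkkkk
kkkkk.kkkkk.kkk.kkkkk..wwwwwww....kkkkkkkk.kkkk
k..kkkkkkk.k.k.kkkkkkk.wwwwwww...w...kkkkkk...k
```

Pushing now gives 14 N with no motion, so the bar is on its closed stop. Centre the cage, open it and rise straight up.

```bash
python3 -m creep '[[[0,0.003,0,0,0,0,0.32],[0,0.003,0,2,0.5,0,0.42],[0,0,0,0,0,0,0.42],[0,0,0,0,0,0,0.42],[0,0,-0.015,0,0,0,0.42],[0,0,-0.02,0,0,0,0.42],[0,0,-0.03,0,0,0,0.42],[0,0,-0.03,0,0,0,0.42],[0,0,-0.03,0,0,0,0.42],[0,0,-0.03,0,0,0,0.42]]]'
python3 -m creep '[[[-0.03,0,-0.03,0,0,0,0.42],[-0.03,0,-0.03,0,0,0,0.42],[-0.02,0,-0.03,0,0,0,0.42],[0,0,0,0,0,0,0.42],[0,0,0,0,0,0,0.42],[0,0,0,0,0,0,0.42],[0,0,0,0,0,0,0.42],[0,0,0,0,0,0,0.42],[0,0,0,0,0,0,0.42],[0,0,0,0,0,0,0.42]]]'
python3 - <<'E'
from h import *
st()
w=camera("wrist");a=camera("side")[170:310,200:400];b=camera("scene")[150:340,150:400]
cv2.imwrite("pics/end.png",np.hstack([cv2.resize(w,(400,300)),np.vstack([cv2.resize(a,(400,280)),cv2.resize(b,(400,304))])[:300]])[:,:,::-1] if 0 else np.hstack([np.vstack([cv2.resize(w,(400,300)),cv2.resize(a,(400,280))]),cv2.resize(b,(400,304))[np.r_[0:304,[303]*276]]])[:,:,::-1])
E
```

```text
time_s: 34.65
ee_pos: [0.5836, -0.0361, 0.2587]
tool_rot: [3.121, -0.221, -0.035]
force: [1.2, -0.9, 1.2]
opening: 0.422
time_s: 35.65
ee_pos: [0.5058, -0.0203, 0.3549]
tool_rot: [3.12, -0.219, -0.032]
force: [-0.3, -0.4, 0.6]
opening: 0.418
t 35.65 stand mm [106.4 -47.4] z 354.9 toolx,z in stand [ 0.02  1.   -0.02] [ 0.01 -0.02 -1.  ] F [ 0.5 -0.3  0.6] j [ 0.27  0.18  0.32  0.01 -1.73  1.16]
```

View pics/end.png

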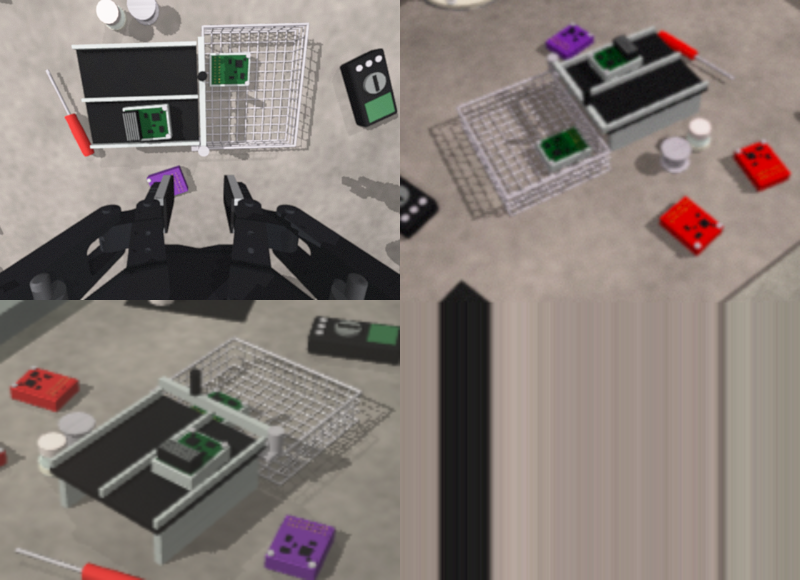

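The final views show the bar straight across the exit (closed), with the scrap flat in the basket. The good unit, basket and bystanders look to be where they were. Handing in.

```bash
python3 -c "
from rig import *
close_job()"
```

```text
the job is handed in; nothing more can be done
```

The job is done and handed in at about 36 s: the scrap unit is in the basket, the bar is closed again, and the rest looks unmoved.

- **Opening:** I swung the bar open by its knob to about 97°, which is its stop.
- **Pushing off:** I pushed the scrap unit along its lane and over the edge. It came to rest leaning on the basket's near wall, with its rear end about 70 mm up.
- **Mending the lean:** A push with tilted fingers failed, because it slid over the unit's edge. I then clamped the unit by its sides, slid it about 48 mm forward inside the basket at constant height, and released it. So the unit was held briefly inside the basket, but I commanded no upward motion while it was held.
- **Closing:** I swung the bar back until it stopped moving under a 14 N push.

**Last checks:** The wrist, side and scene pictures show the bar straight across the exit and the scrap flat in the basket. The board spans roughly x 141–214 mm and y 26–80 mm in the stand frame. The good unit is in its lane. I judged the good unit, basket and bystanders unmoved by eye only and did not re-measure them. Force was read only at the end of each move; the highest value seen was that 14 N push.

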